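Hang the red lamp carrier on the drying rail and slide it to the mark

ROBOT

A 7-joint arm with a two-finger parallel gripper is mounted at the origin on the work surface. World frame = base frame: x ahead of the robot, y to its left, z up, the work surface at z = 0. Lengths are in m, angles in rad, forces in N, time in s.
With the tool pointing down it reaches from about 0.425 to 0.925 m from the base axis. Payload 6.8 kg.
Tool frame: the origin (TCP) lies at the very end of the fingers, on their centre line; the grasp point (between the pads) lies 19 mm behind it; z points along the fingers, y is the line along which they close (so a half turn about z gives the same grasp; the last joint's range is limited). The gripper opens to 85 mm and grips with 20 to 120 N. Pads are 22 mm wide; open, the fingers measure 114 mm over their backs; the gripper's body (76 mm by 85 mm) begins 54 mm behind the grasp point. The pads swing forward as they close: fully open they stand 13 mm farther back than shut.
Start: joints at [1.102, 0.477, 0.022, 1.555, -0.011, 1.109, -0.083], TCP at [0.238, -0.632, 0.231] pointing down, gripper open.
Joint ranges: [-2.96, 2.96], [-0.34, 2.1], [-1.41, 1.46], [0.24, 2.44], [-1.37, 4.51], [0.17, 1.92], [-2.96, 2.96]. Speed limits (rad/s): [2.39, 2.39, 3.14, 3.14, 3.14, 3.14, 3.14].

INTERFACE

Orientations are given as a rotation vector (axis times angle).
In Python, from bench import monitor, optics, r gives the robot as it stands.
- The arm moves only by the shell command python3 -m crank 'ROWS' [OPENING] [FORCE]. ROWS is JSON, a list of rows, each a list of 2 entries, a list of its own where there are three numbers: the shift along the tool's x, y, z in cm, then the turn, a rotation vector about the tool's x, y, z in rad. A call has 1 to 5 rows; each row shifts and turns the commanded pose from where the row before left it, along the tool's axes as they then stand; what a row does not reach is not made up. A row lasts 1/10 s, in which the tool goes at most 50 mm and 8.59 degrees, less where a joint would pass 70% of its speed; a pose out of reach is approached as far as the arm can. A call is refused whole if a number of a shift passes 5 or a number of a turn 0.15, either way. A call with a gripper value outside its range is refused whole. OPENING is the finger opening in cm, from 0 to 8.54, set as the call begins (- or left out, the last holds). The fingers move at their own pace and stop on an object; FORCE is the grip in N (left out, the last holds). Time passes only in rows, so rows that do not move let the fingers close. It gives the time, the measured TCP pose, the force, the opening and the grip force at its end, in the units of the state.
- monitor.get_obs(): the state, without advancing time (a new reading comes with each control period).
- optics.grab_frame(name): name is "scene" or "top" or "wrist"; returns (picture, depth): 400x640x3 uint8, red, green, blue; 400x640 float32, m along the optical axis (not along the pixel's ray), 0 where there is no reading.
- optics.camera_model(name): a dict with "vertical_fov" (degrees; the focal length in pixels is half the picture's height over the tangent of half this angle, whatever the lens; pixels are square), "cx", "cy" (the principal point, pixels), "R" (3x3) and "t" (3): a world point X has camera coordinates R X + t; the wrist camera has in their place "hand_eye" (4x4, takes a point from camera to tool coordinates, whose origin is the TCP and whose axes are the flange's). Camera axes: x right, y down, z forward; pixel columns grow to the right and rows downward; lengths in m; the calibration is good to about 2 mm. A picture is of the moment at which its call begins: read the wrist's pose just before it. camera_model takes no time and is no camera call.
- r.hand_in(): hands the job in; it is judged then, once.
The state is a dict: "clock": time; "joints": joint angles; "qvel": joint speeds; "tau": joint torques, N m; "tcp_pos": TCP position; "orientation": TCP orientation; "contact_force": force on the tool from outside, world axes, zero at the start; "moment": the same for the moment, N m; "grip_width": finger opening in m; "gripper_force": force on a finger pad.
Only numpy, scipy, OpenCV 4.12 (cv2) and the standard library are available. Lean on these libraries where they do the work, as an engineer would, in place of code of your own. Each camera call takes 0.05 s, during which the arm holds its last target. There are 200 camera calls.

TASK

Take the carrier with the red tail lamp out of the sloped rack, hook it over the drying rail at the green section, and slide it along the rail, without lifting it off again, until it hangs centred on the yellow band. Let go of it there, hanging straight and still. Do not drop it or lay it down, and leave the other carriers and the parts on the bench where they are.

Things in the scene. Friction and masses are not known exactly. Their poses are not given: they have to be found in the camera images.
- red_carrier: Loose bent steel strip 40 mm wide (y), 200 mm long, with a red tail lamp; 0.2 to 0.4 kg. Origin: centre of its hook, on the rail's axis when fully hung. z up the strip, y along the rail, x from strip to hook lip. Back strip x -18 to -13 mm, down to z -138. Crown z +8 to +13 mm. Starts in either rack place, z leaning 35 deg towards rack -x. Balanced: hangs freely within a few degrees of upright.
- red_tab (a point): Centre of the red carrier's orange grip tab, 37.5 mm above the carrier's origin in its own z; axes as the carrier's. Tab 10 mm thick in x, 40 mm wide in y, z +13 to +62 mm from the carrier's origin, standing on the crown. Pinch its broad faces (across x), fingers pointing along the carrier's -z, tips staying above z +13 mm.
- red_lip (a point): Lower end of the hook's free lip, at x +15.5, z -14 mm in the carrier's frame; lip 5 mm thick (x +13 to +18), 40 mm wide. The hook is 26 mm wide inside and is entered from the lip side: raise the carrier over 22 mm above its hung height, with the lip over and past the bar, then lower it.
- red_lamp (a point): Middle of the red lamp body on the carrier: disc 72 mm in diameter about the carrier's x, centred at z -98 mm, from x -13 to +29 mm; its top at z -62 mm leaves 48 mm below the lip for the bar to pass.
- black_carrier: Same carrier as the red one (same sizes, axes and orange tab) but with a black dial gauge with a white rim. Starts leaning in the other place of the rack, about 140 mm beside the red one; its tab then reaches about 201 mm above the bench. To be left alone.
- chrome_carrier: Same carrier again with a bright metal lamp. It already hangs loose on the rail, 195 mm from the rail's middle towards rail -y, beyond the yellow band. To be left alone.
- rack: Fixed plywood base 160 x 220 x 12 mm with two grey boards leaning 35 deg from vertical, tops towards the robot. Origin under the base's middle, x away from the robot. Places at y +70 and -70 mm; a leaning carrier's origin is 148 mm above the bench. Each board, 70 mm wide, bears the back strip, a ledge its lower end; carriers leave along their own z. Hook and tab stand free above the board.
- rail: Fixed drying rail: level aluminium bar 16 mm in diameter along y, axis 200 mm above the bench, between two posts at y +245 and -245 mm (14 mm thick in y, 25 in x, 218 mm high), on a plywood base 120 x 520 x 12 mm. Origin under the base's middle; x points away from the robot. Nothing stands above the bar. Hook on from the robot's side.
- green (a point): Centre of the green section of the bar, on its axis, at rail y +150 mm, 200 mm above the bench; 80 mm long, repeated as a green stripe on the base below. Axes as the rail's. Hook on with the carrier's middle within this section, carrier x along rail x.
- mark: Yellow band 40 mm long painted round the bar, as long as the carrier is wide, repeated as a yellow stripe on the base below. Origin: its centre on the bar's axis, 200 mm above the bench, 140 to 240 mm from the green centre towards rail -y. Axes as the rail's. Nothing to catch on.
- headlamp: Loose brass headlamp, 120 mm across and 68 mm high, origin under its middle. To be left alone.
- horn: Loose black horn, 90 mm across, 42 mm high, origin under its middle. To be left alone.
- float_bowl: Loose brass jar-shaped float bowl, 52 mm across, 70 mm high, origin under its middle. To be left alone.
- carton: Loose cardboard box 90 x 70 x 50 mm, origin under its middle. To be left alone.
Mind the look-alikes: they are no part of the job. Of the things that look like the red_carrier, the smaller one is meant.

How it is judged:
By the outcome, as a careful person would: the job done as asked, in the order asked, and still so for the second after the job is handed in, with the robot touching nothing.
It also fails if it takes over 54 s, if anything falls off the work surface, if the arm or the gripper's body presses on something with over 40 N, if the wrist force passes 120 N, or if a joint passes its speed limit or range.

## Working session

There is one attempt and no reset: what is moved stays moved. The work goes in short steps, Python scripts to look and compute and a shell command to move; the robot and the scene stay as the last step left them, time stands still between calls to the robot, and variables do not carry over. Pictures are saved under pics/ and viewed, at most 14 in all, crops included, and the job is handed in when it is done.

```bash
ls; mkdir -p pics; cat > h.py <<'E'
import numpy as np, cv2
from scipy.spatial.transform import Rotation as Ro
from bench import monitor, optics, r
def K(n):
    c=optics.camera_model(n); return 200/np.tan(np.radians(c["vertical_fov"])/2),c
def world(n,u,v,d,obs=None):
    f,c=K(n); u,v,d=map(np.asarray,(u,v,d))
    p=np.stack([(u-c["cx"])/f*d,(v-c["cy"])/f*d,d],-1)
    if n!="wrist": return (p-np.array(c["t"]))@np.array(c["R"])
    T=np.array(c["hand_eye"]); p=p@T[:3,:3].T+T[:3,3]
    return p@Ro.from_rotvec(obs["orientation"]).as_matrix().T+np.array(obs["tcp_pos"])
E
python3 - <<'E'
from h import *
for n in("scene","top"):
    p,d=optics.grab_frame(n); np.savez(f"pics/{n}.npz",p=p,d=d); cv2.imwrite(f"pics/{n}.png",p[...,::-1])
    print(optics.camera_model(n))
print(optics.camera_model("wrist")); print(monitor.get_obs())
E
```

```text
pics
{'vertical_fov': 57.65205586211798, 'cx': 323.4440217973743, 'cy': 196.61015574518888, 'R': array([[ 0.03566887,  0.99925193, -0.01494391],
       [ 0.60797812, -0.03356517, -0.79324396],
       [-0.79315215,  0.01920854, -0.60872054]]), 't': array([-0.03599305, -0.17683154,  1.33096228])}
{'vertical_fov': 43.91162208340119, 'cx': 311.73873118295444, 'cy': 198.4990964146355, 'R': array([[-5.46075648e-02, -9.98507681e-01, -6.51872940e-04],
       [-9.74712579e-01,  5.34478826e-02, -2.16976292e-01],
       [ 2.16687335e-01, -1.12131582e-02, -9.76176656e-01]]), 't': array([0.0330857 , 0.50419441, 1.58297066])}
{'vertical_fov': 68.67316042478299, 'cx': 319.4220147455373, 'cy': 197.09019353852736, 'hand_eye': array([[ 5.38640876e-04, -9.58736788e-01, -2.84294708e-01,
         7.22667572e-02],
       [ 9.99999554e-01,  7.37144809e-04, -5.91242841e-04,
        -1.30194555e-04],
       [ 7.76412631e-04, -2.84294263e-01,  9.58736757e-01,
        -1.44290498e-01],
       [ 0.00000000e+00,  0.00000000e+00,  0.00000000e+00,
         1.00000000e+00]])}
{'clock': 0.1, 'joints': array([ 1.10192999,  0.47770371,  0.02236323,  1.55636458, -0.01151164,
        1.10929299, -0.08311715]), 'qvel': array([ 0.0013119 , -0.00351263, -0.00106862, -0.00191316, -0.00113232,
       -0.001455  ,  0.00070499]), 'tau': array([ 3.69136833e-03, -5.97762501e+01,  1.61287844e+00, -2.81958640e+01,
        1.27497417e-02,  4.99593691e-03, -2.53419796e-05]), 'tcp_pos': array([ 0.23805954, -0.63105172,  0.23042747]), 'orientation': array([-3.08906364e+00, -5.63305295e-01,  6.42998788e-04]), 'contact_force': array([-0.01479841,  0.18021553,  0.1759802 ]), 'moment': array([ 0.01343118,  0.02994206, -0.01020747]), 'gripper_force': 0.0, 'grip_width': 0.08527560989737275}
```

View pics/scene.png

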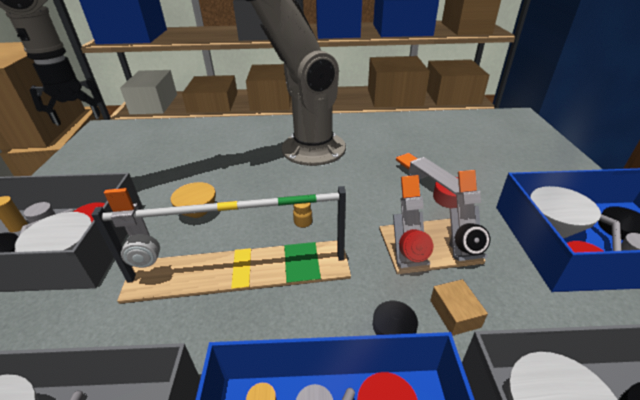

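View pics/top.png

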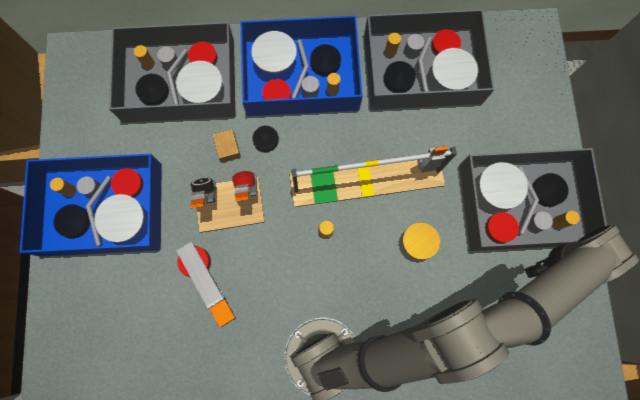

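The scene view shows the red carrier in the rack at about (412,230), the black one at (468,230), and a larger red look-alike lying at (440,180). The rail has its green section at (297,199), its yellow band at (228,206), and the chrome carrier at (130,230). The top view shows the same layout, with the red carrier's tab at about (240,198). Next I'll measure from the depth data.

```bash
python3 - <<'E'
from h import *
S={}
for n in("scene","top"):
    z=np.load(f"pics/{n}.npz"); p,d=z["p"],z["d"]; S[n]=(p,d)
    hsv=cv2.cvtColor(p,cv2.COLOR_RGB2HSV); H,Sa,V=cv2.split(hsv)
    v,u=np.mgrid[:400,:640]; W=world(n,u,v,d)
    x0,y0,x1,y1=(80,140,500,320) if n=="scene" else (180,120,480,340)
    roi=(u>=x0)&(u<x1)&(v>=y0)&(v<y1)&(d>0)
    for name,m in dict(orange=(H>=4)&(H<=14)&(Sa>200)&(V>120),green=(H>45)&(H<75)&(Sa>150),yellow=(H>=24)&(H<=32)&(Sa>180),red=((H<=3)|(H>175))&(Sa>180)&(V>80)).items():
        k,l,st,ce=cv2.connectedComponentsWithStats((m&roi).astype(np.uint8))
        for i in range(1,k):
            if st[i,4]<25: continue
            q=W[l==i]; print(n,name,st[i].tolist(),"med",np.median(q,0).round(4),"p5",np.percentile(q,5,axis=0).round(3),"p95",np.percentile(q,95,axis=0).round(3))
p=S["scene"][0]; cv2.imwrite("pics/s2.png",cv2.resize(p[130:310,80:500,::-1],None,fx=1.9,fy=1.9,interpolation=cv2.INTER_CUBIC))
p=S["top"][0]; cv2.imwrite("pics/t2.png",cv2.resize(p[130:240,180:470,::-1],None,fx=2.75,fy=2.75,interpolation=cv2.INTER_CUBIC))
E
```

```text
scene orange [397, 154, 19, 13, 119] med [0.1519 0.3    0.0372] p5 [0.128 0.279 0.034] p95 [0.184 0.323 0.039]
scene orange [402, 176, 17, 21, 318] med [0.5017 0.2178 0.1822] p5 [0.49  0.202 0.165] p95 [0.513 0.235 0.199]
scene orange [104, 188, 28, 23, 402] med [ 0.5954 -0.3798  0.243 ] p5 [ 0.592 -0.396  0.22 ] p95 [ 0.598 -0.364  0.263]
scene green [279, 195, 37, 10, 229] med [ 0.5668 -0.0362  0.2062] p5 [ 0.561 -0.071  0.2  ] p95 [ 0.571 -0.003  0.21 ]
scene green [285, 243, 35, 39, 1121] med [ 0.5661 -0.0377  0.0137] p5 [ 0.51  -0.071  0.012] p95 [ 0.614 -0.004  0.016]
scene yellow [218, 202, 18, 6, 87] med [ 0.5788 -0.1801  0.2075] p5 [ 0.574 -0.196  0.204] p95 [ 0.582 -0.163  0.21 ]
scene yellow [235, 249, 16, 13, 165] med [ 0.5354 -0.1836  0.0138] p5 [ 0.517 -0.199  0.012] p95 [ 0.552 -0.167  0.015]
scene yellow [232, 266, 18, 22, 324] med [ 0.6031 -0.177   0.0137] p5 [ 0.574 -0.194  0.012] p95 [ 0.63  -0.161  0.016]
scene red [435, 182, 18, 13, 90] med [0.3392 0.3632 0.0487] p5 [0.312 0.353 0.045] p95 [0.361 0.381 0.05 ]
scene red [80, 203, 24, 18, 173] med [ 0.3552 -0.6261 
[... 351 characters left out ...]
8 0.171] p95 [0.495 0.37  0.202]
top green [312, 166, 26, 21, 386] med [ 0.5709 -0.035   0.0155] p5 [ 0.554 -0.068  0.007] p95 [ 0.599 -0.003  0.211]
top green [314, 189, 23, 14, 252] med [ 0.5231 -0.04    0.0128] p5 [ 0.505 -0.073  0.007] p95 [ 0.541 -0.007  0.02 ]
top yellow [358, 160, 20, 37, 390] med [ 0.5687 -0.1804  0.0138] p5 [ 0.519 -0.198  0.007] p95 [ 0.609 -0.163  0.207]
top red [233, 172, 21, 14, 234] med [0.5738 0.2224 0.0962] p5 [0.558 0.197 0.078] p95 [0.599 0.252 0.108]
top red [196, 247, 13, 20, 110] med [0.3386 0.3648 0.0472] p5 [0.311 0.353 0.039] p95 [0.362 0.383 0.053]
top red [180, 260, 9, 16, 63] med [0.2978 0.4337 0.0488] p5 [0.281 0.419 0.042] p95 [0.32  0.442 0.053]
```

View pics/t2.png

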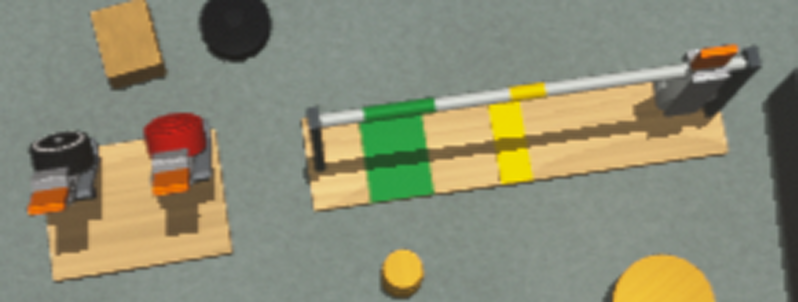

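View pics/s2.png

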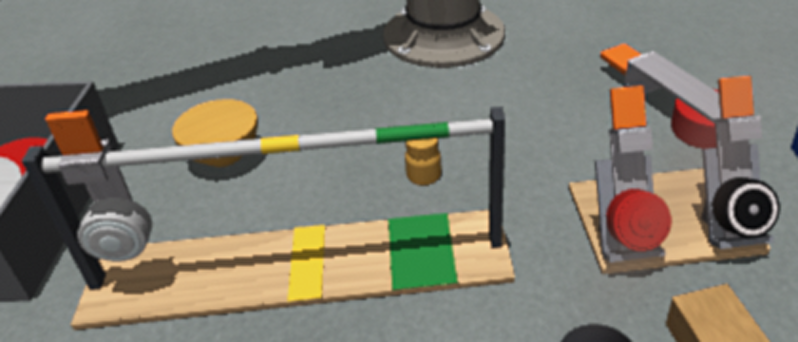

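The enlarged crops confirm the layout: the red carrier's tab is at about (170,180) in the top crop, green at (398,110) and yellow at (528,92). From depth, the red tab centre is about (0.498, 0.217, 0.179) with rack yaw around 5.8°. Green is at (0.562, -0.037) with rail yaw around 4.8°. I'll write a planner that works out the rows, then move.

```bash
cat >> h.py <<'E'
def car(yaw,lean):  # carrier axes in world (deg): columns x,y,z
    return (Ro.from_euler('z',yaw,degrees=True)*Ro.from_euler('y',-lean,degrees=True)).as_matrix()
def tool(C): return np.stack([C[:,1],C[:,0],-C[:,2]],1)  # tool x=cy, y=cx, z=-cz
def plan(way,step=4.8,turn=.145):  # way: list of (pos,R); rows in tool axes from the measured pose
    o=monitor.get_obs(); p=np.array(o["tcp_pos"]); R=Ro.from_rotvec(o["orientation"])
    for P,T in way:
        T=Ro.from_matrix(T); P=np.array(P); dl=(R.inv()*T).as_rotvec()
        n=int(max(1,np.ceil(np.linalg.norm(P-p)*100/step),np.ceil(np.linalg.norm(dl)/turn)))
        rows=[]
        for i in range(n):
            k=n-i
            s=np.round(R.inv().apply((P-p)/k)*100,2); w=np.round((R.inv()*T).as_rotvec()/k,3)
            p=p+R.apply(s/100); R=R*Ro.from_rotvec(w); rows.append([s.tolist(),w.tolist()])
        for i in range(0,n,5): print(str(rows[i:i+5]).replace(" ",""))
        print("->",P.round(3))
    
E
python3 - <<'E'
from h import *
C=car(5.8,35); T=tool(C); tab=np.array([.4976,.2174,.1793])
print(T.round(3), tab+C[:,2]*(.08-.019))
D=lambda h: tool(car(h,0))
plan([([.27,-.6,.40],D(-60)),([.47,-.30,.42],D(-30)),([.5,0.0,.42],D(0)),(tab+C[:,2]*(.09-.019)+[0,0,.04],T)])
E
```

```text
[[-0.101  0.815  0.571]
 [ 0.995  0.083  0.058]
 [ 0.     0.574 -0.819]] [0.46279095 0.21386423 0.22926827]
[[[1.02,-0.45,-4.24],[-0.0,-0.0,-0.041]],[[1.04,-0.41,-4.24],[-0.001,-0.0,-0.041]],[[1.05,-0.36,-4.24],[-0.0,-0.0,-0.04]],[[1.07,-0.32,-4.24],[-0.001,-0.0,-0.041]]]
-> [ 0.27 -0.6   0.4 ]
[[[4.04,-2.0,-0.25],[0.0,0.0,-0.065]],[[4.16,-1.73,-0.25],[0.0,0.0,-0.065]],[[4.27,-1.46,-0.25],[0.0,0.0,-0.066]],[[4.35,-1.17,-0.25],[0.0,0.0,-0.065]],[[4.42,-0.89,-0.25],[0.0,0.0,-0.066]]]
[[[4.47,-0.59,-0.25],[0.0,0.0,-0.065]],[[4.49,-0.3,-0.25],[0.0,0.0,-0.066]],[[4.51,-0.0,-0.25],[0.0,0.0,-0.065]]]
-> [ 0.47 -0.3   0.42]
[[[3.92,-1.77,-0.0],[0.0,0.0,-0.075]],[[4.05,-1.48,-0.0],[0.0,0.0,-0.075]],[[4.15,-1.17,-0.0],[0.0,0.0,-0.075]],[[4.22,-0.85,-0.0],[0.0,0.0,-0.075]],[[4.27,-0.53,-0.0],[0.0,0.0,-0.075]]]
[[[4.3,-0.22,-0.0],[0.0,0.0,-0.075]],[[4.31,0.11,-0.01],[0.0,0.0,-0.074]]]
-> [0.5  0.   0.42]
[[[3.56,-0.72,2.37],[-0.102,0.005,-0.016]],[[3.56,-0.9,2.31],[-0.102,0.005,-0.016]],[[3.56,-1.07,2.23],[-0.102,0.005,-0.016]],[[3.57,-1.24,2.13],[-0.101,0.006,-0.017]],[[3.57,-1.38,2.02],[-0.102,0.005,-0.016]]]
[[[3.59,-1.53,1.88],[-0.101,0.006,-0.017]]]
-> [0.457 0.213 0.277]
```

```bash
python3 -m crank '[[[1,-0.45,-4.2],[0,0,-0.04]],[[1,-0.4,-4.2],[0,0,-0.04]],[[1,-0.35,-4.2],[0,0,-0.04]],[[1,-0.3,-4.2],[0,0,-0.04]]]' 8.5 60
python3 -m crank '[[[4,-2,-0.3],[0,0,-0.065]],[[4.1,-1.7,-0.3],[0,0,-0.065]],[[4.3,-1.5,-0.3],[0,0,-0.065]],[[4.4,-1.2,-0.3],[0,0,-0.065]],[[4.4,-0.9,-0.3],[0,0,-0.065]]]'
python3 -m crank '[[[4.5,-0.6,-0.3],[0,0,-0.065]],[[4.5,-0.3,-0.3],[0,0,-0.065]],[[4.5,0,-0.3],[0,0,-0.065]]]'
python3 - <<'E'
from h import *
C=car(5.8,35); T=tool(C); tab=np.array([.4976,.2174,.1793])
D=lambda h: tool(car(h,0))
plan([([.5,0.0,.42],D(0)),(tab+C[:,2]*(.09-.019)+[0,0,.04],T)])
E
```

```text
clock: 0.5
tcp_pos: [0.2688, -0.6008, 0.4005]
orientation: [-3.034, -0.811, 0.0]
contact_force: [0.4, -0.4, -0.3]
grip_width: 0.0847
gripper_force: 0.0
clock: 1.0
tcp_pos: [0.3942, -0.4123, 0.4141]
orientation: [-2.863, -1.293, 0.0]
contact_force: [0.1, -0.2, -0.3]
grip_width: 0.085
gripper_force: 0.0
clock: 1.3
tcp_pos: [0.4699, -0.3001, 0.4232]
orientation: [-2.723, -1.565, 0.001]
contact_force: [0.7, -0.3, 0.7]
grip_width: 0.0852
gripper_force: 0.0
[[[3.92,-1.79,0.05],[-0.0,0.0,-0.075]],[[4.04,-1.49,0.04],[-0.0,0.0,-0.075]],[[4.14,-1.18,0.05],[-0.0,0.0,-0.075]],[[4.22,-0.86,0.04],[-0.0,0.0,-0.076]],[[4.28,-0.54,0.05],[-0.0,-0.0,-0.075]]]
[[[4.3,-0.22,0.04],[-0.0,-0.0,-0.076]],[[4.31,0.1,0.05],[-0.0,-0.0,-0.075]]]
-> [0.5  0.   0.42]
[[[3.55,-0.72,2.38],[-0.102,0.005,-0.016]],[[3.56,-0.9,2.31],[-0.102,0.005,-0.016]],[[3.56,-1.07,2.23],[-0.102,0.005,-0.017]],[[3.57,-1.23,2.13],[-0.102,0.005,-0.016]],[[3.58,-1.39,2.01],[-0.101,0.006,-0.017]]]
[[[3.59,-1.52,1.89],[-0.102,0.005,-0.016]]]
-> [0.457 0.213 0.277]
```

```bash
python3 -m crank '[[[3.9,-1.8,0],[0,0,-0.075]],[[4,-1.5,0],[0,0,-0.075]],[[4.1,-1.2,0],[0,0,-0.075]],[[4.2,-0.9,0],[0,0,-0.075]],[[4.3,-0.5,0],[0,0,-0.075]]]' |head -2
python3 -m crank '[[[4.3,-0.2,0],[0,0,-0.075]],[[4.3,0.1,0],[0,0,-0.075]]]'|head -2
python3 -m crank '[[[3.6,-0.7,2.4],[-0.102,0.005,-0.016]],[[3.6,-0.9,2.3],[-0.102,0.005,-0.016]],[[3.6,-1.1,2.2],[-0.102,0.005,-0.016]],[[3.6,-1.2,2.1],[-0.102,0.005,-0.016]],[[3.6,-1.4,2],[-0.102,0.005,-0.016]]]'|head -3
python3 -m crank '[[[3.6,-1.5,1.9],[-0.102,0.005,-0.016]],[[0,0,0],[0,0,0]]]'
python3 - <<'E'
from h import *
o=monitor.get_obs(); p,d=optics.grab_frame("wrist"); np.savez("pics/w1.npz",p=p,d=d,pos=o["tcp_pos"],ori=o["orientation"]); cv2.imwrite("pics/w1.png",p[...,::-1])
print(o["joints"].round(2), Ro.from_rotvec(o["orientation"]).as_matrix().round(3))
E
```

```text
clock: 1.8
tcp_pos: [0.4903, -0.0866, 0.4231]
clock: 2.0
tcp_pos: [0.4995, -0.001, 0.4231]
clock: 2.5
tcp_pos: [0.4644, 0.1765, 0.3057]
orientation: [1.868, 2.017, 0.53]
clock: 2.7
tcp_pos: [0.4602, 0.1929, 0.2897]
orientation: [1.825, 1.988, 0.559]
contact_force: [-0.3, -0.9, 0.0]
grip_width: 0.0851
gripper_force: 0.0
[ 0.3  -0.09 -0.95  2.21  0.45  0.56 -0.92] [[-0.081  0.844  0.53 ]
 [ 0.997  0.076  0.032]
 [-0.013  0.531 -0.847]]
```

View pics/w1.png

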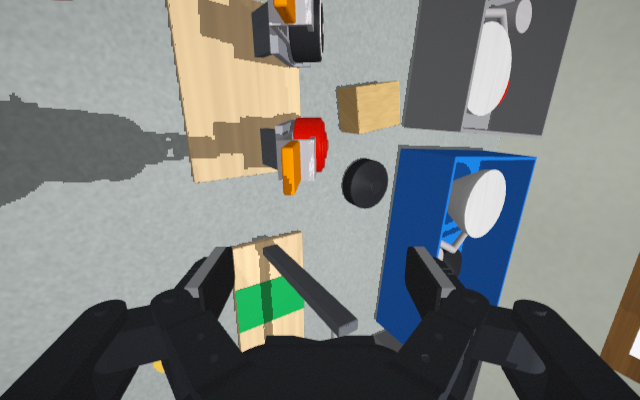

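The wrist view shows the red carrier's orange tab at about (291,167), the black carrier at (290,20), and the rail post at (300,290). I'll measure the tab's face from here.

```bash
python3 - <<'E'
from h import *
z=np.load("pics/w1.npz"); p,d=z["p"],z["d"]; o=dict(tcp_pos=z["pos"],orientation=z["ori"])
H,S,V=cv2.split(cv2.cvtColor(p,cv2.COLOR_RGB2HSV)); v,u=np.mgrid[:400,:640]; W=world("wrist",u,v,d,o)
m=(H>=4)&(H<=19)&(S>180)&(V>100)
k,l,st,ce=cv2.connectedComponentsWithStats(m.astype(np.uint8))
C=car(5.8,35); tab=np.array([.4976,.2174,.1793])
for i in range(1,k):
    if st[i,4]<150: continue
    q=W[(l==i)&(d>0)]; e=(q-tab)@C
    print(st[i].tolist(),np.median(q,0).round(4)); print((np.percentile(e,[2,10,50,90,98],axis=0)*1000).round(1).T.tolist())
    # top edge points (z max) line direction
    t=q[e[:,2]>np.percentile(e[:,2],98)-.008]; uu,s,vt=np.linalg.svd(t-t.mean(0),full_matrices=False); print("yaw",np.degrees(np.arctan2(-vt[0,0]*np.sign(vt[0,1]),abs(vt[0,1]))).round(1))
# rail edges: green stripe etc.
m=(H>45)&(H<75)&(S>150)&(d>0); q=W[m]; print("green",np.median(q,0).round(4), len(q))
plan([(tab+C[:,2]*(.09-.019)+[0,0,.02],tool(C)),(tab+C[:,2]*(-.0215+.025),tool(C))])
E
```

```text
[273, 0, 22, 23, 388] [0.4821 0.3365 0.1898]
[[-2.7, -1.4, 3.4, 6.0, 6.1], [118.6, 118.8, 119.8, 126.2, 131.2], [-16.0, -11.8, 10.3, 25.2, 26.0]]
yaw -87.5
[281, 141, 20, 54, 874] [0.4867 0.2221 0.1993]
[[-2.9, -1.6, 3.7, 6.3, 6.5], [-15.0, -11.4, 5.6, 21.0, 22.2], [-16.0, -4.0, 24.2, 25.5, 26.0]]
yaw 5.7
green [ 0.5477 -0.0384  0.0147] 2332
[[[2.25,-2.03,2.66],[-0.052,0.022,-0.012]]]
-> [0.457 0.213 0.257]
[[[0.0,-0.57,4.2],[0.0,0.0,0.0]],[[0.01,-0.58,4.19],[0.0,0.0,0.0]]]
-> [0.496 0.217 0.182]
```

```bash
python3 -m crank '[[[2.2,-2,2.6],[-0.052,0.022,-0.012]],[[0,0,0],[0,0,0]]]'
python3 - <<'E'
from h import *
C=car(5.8,35); tab=np.array([.4976,.2174,.1793])+C@[.001,.002,.001]
plan([(tab+C[:,2]*.06,tool(C)),(tab-C[:,2]*.0195,tool(C))],step=2.7)
o=monitor.get_obs(); print(o["joints"].round(2))
E
```

```text
clock: 2.95
tcp_pos: [0.4616, 0.2001, 0.2704]
orientation: [1.807, 1.969, 0.587]
contact_force: [0.1, 0.1, -1.0]
grip_width: 0.0851
gripper_force: 0.0
[[[0.8,-0.99,1.76],[-0.01,0.01,-0.005]],[[0.79,-1.01,1.76],[-0.011,0.011,-0.004]]]
-> [0.463 0.216 0.23 ]
[[[0.0,-0.0,2.65],[0.0,-0.0,-0.0]],[[0.0,-0.0,2.65],[0.0,-0.0,-0.0]],[[0.0,-0.0,2.65],[0.0,-0.0,-0.0]]]
-> [0.509 0.221 0.165]
[ 0.32 -0.05 -1.03  2.25  0.64  0.52 -1.13]
```

```bash
python3 -m crank '[[[0.8,-1,1.8],[-0.01,0.01,-0.005]],[[0.8,-1,1.8],[-0.01,0.01,-0.005]],[[0,0,0],[0,0,0]]]'
python3 - <<'E'
from h import *
C=car(5.8,35); tab=np.array([.4976,.2174,.1793])+C@[.001,.002,.001]
plan([(tab+C[:,2]*.055,tool(C)),(tab-C[:,2]*.0195,tool(C))],step=2.7)
o=monitor.get_obs(); print(o["joints"].round(2))
E
```

```text
clock: 3.25
tcp_pos: [0.4644, 0.2155, 0.2288]
orientation: [1.786, 1.978, 0.619]
contact_force: [-0.6, -0.1, 0.2]
grip_width: 0.0852
gripper_force: 0.0
[[[0.05,-0.02,0.36],[-0.003,0.002,0.001]]]
-> [0.466 0.216 0.226]
[[[0.0,0.0,2.48],[0.0,-0.0,0.0]],[[0.0,0.0,2.49],[0.0,-0.0,0.0]],[[0.0,0.0,2.48],[0.0,-0.0,0.0]]]
-> [0.509 0.221 0.165]
[ 0.28  0.09 -1.08  2.3   1.02  0.53 -1.51]
```

```bash
python3 -m crank '[[[0,0,2],[0,0,0]],[[0,0,2],[0,0,0]],[[0,0,2],[0,0,0]],[[0,0,1],[0,0,0]],[[0,0,0],[0,0,0]]]'
python3 - <<'E'
from h import *
C=car(5.8,35); tab=np.array([.4976,.2174,.1793])+C@[.001,.002,.001]
plan([(tab-C[:,2]*.0195,tool(C))],step=2.7)
o=monitor.get_obs(); print(o["joints"].round(2))
o=monitor.get_obs(); p,d=optics.grab_frame("wrist");cv2.imwrite("pics/w2.png",p[...,::-1])
E
```

```text
clock: 3.75
tcp_pos: [0.5057, 0.2192, 0.1732]
orientation: [1.787, 1.974, 0.619]
contact_force: [0.4, -0.4, -0.7]
grip_width: 0.0846
gripper_force: 0.0
[[[0.11,-0.23,0.87],[-0.001,0.004,-0.0]]]
-> [0.509 0.221 0.165]
[ 0.16  0.31 -0.98  2.29  1.39  0.61 -1.81]
```

View pics/w2.png

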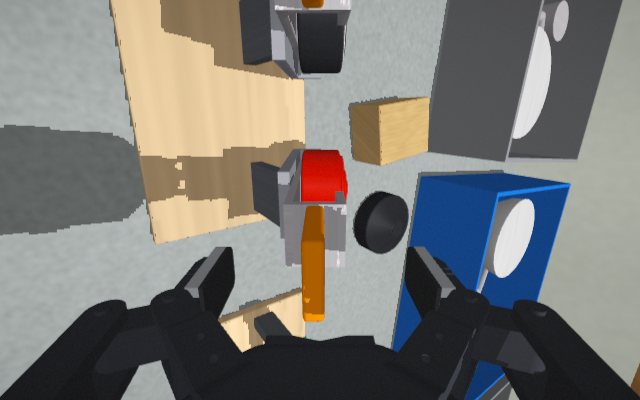

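The tab sits centred between the fingers, at column 313 against a finger midpoint of about 320. I'll descend the last stretch and grip.

```bash
python3 -m crank '[[[0.1,-0.2,0.8],[0,0.004,0]],[[0,0,0],[0,0,0]]]'
python3 -m crank '[[[0,0,0],[0,0,0]],[[0,0,0],[0,0,0]],[[0,0,0],[0,0,0]],[[0,0,0],[0,0,0]],[[0,0,0],[0,0,0]]]' 0.4 60
python3 -m crank '[[[0,0,0],[0,0,0]],[[0,0,0],[0,0,0]],[[0,0,0],[0,0,0]]]'
```

```text
clock: 4.0
tcp_pos: [0.5078, 0.2216, 0.1664]
orientation: [1.784, 1.977, 0.627]
contact_force: [-0.4, -0.3, 0.3]
grip_width: 0.0852
gripper_force: 0.0
clock: 4.5
tcp_pos: [0.5073, 0.2226, 0.1659]
orientation: [1.783, 1.978, 0.629]
contact_force: [0.3, 1.0, 1.1]
grip_width: 0.012
gripper_force: 0.0
clock: 4.8
tcp_pos: [0.5072, 0.2227, 0.1659]
orientation: [1.783, 1.979, 0.63]
contact_force: [-3.0, -1.4, 4.6]
grip_width: 0.0095
gripper_force: 58.6
```

```bash
python3 -m crank '[[[0,0,-1],[0,0,0]],[[0,0,-1.5],[0,0,0]],[[0,0,-1.5],[0,0,0]],[[0,0,-1.5],[0,0,0]],[[0,0,-1.5],[0,0,0]]]'
python3 - <<'E'
from h import *
o=monitor.get_obs(); print(o["joints"].round(2))
C=car(4.8,0);R=Ro.from_rotvec(o["orientation"]).as_matrix()
g=np.array([.562,-.037,.2]); tcp=g+C@[-.10,0,.036+.018]
plan([(np.array(o["tcp_pos"])-R[:,2]*.03,R),([.45,.2,.34],tool(C)),([tcp[0],.02,.30],tool(C)),(tcp,tool(C))],step=3)
E
```

```text
clock: 5.3
tcp_pos: [0.467, 0.218, 0.2231]
orientation: [1.784, 1.979, 0.629]
contact_force: [1.3, -0.3, -3.1]
grip_width: 0.0092
gripper_force: 58.9
[ 0.27  0.11 -1.08  2.3   1.08  0.53 -1.57]
[[[-0.0,-0.0,-1.5],[0.0,0.0,-0.0]],[[-0.0,-0.0,-1.5],[0.0,0.0,-0.0]]]
-> [0.45  0.216 0.248]
[[[-0.31,1.04,-1.53],[0.123,-0.002,0.004]],[[-0.31,0.84,-1.64],[0.122,-0.002,0.004]],[[-0.32,0.64,-1.74],[0.123,-0.002,0.004]],[[-0.32,0.42,-1.8],[0.122,-0.002,0.003]],[[-0.31,0.2,-1.84],[0.123,-0.002,0.004]]]
-> [0.45 0.2  0.34]
[[[-2.58,-0.04,0.57],[-0.0,0.0,-0.0]],[[-2.58,-0.04,0.57],[-0.0,0.0,-0.0]],[[-2.58,-0.04,0.57],[-0.0,0.0,-0.0]],[[-2.58,-0.04,0.58],[-0.0,0.0,-0.0]],[[-2.57,-0.04,0.57],[-0.0,0.0,-0.0]]]
[[[-2.58,-0.03,0.58],[-0.0,0.0,-0.0]],[[-2.57,-0.04,0.57],[-0.0,0.0,-0.0]]]
-> [0.462 0.02  0.3  ]
[[[-2.17,-0.18,1.53],[-0.0,0.0,-0.0]],[[-2.17,-0.18,1.54],[-0.0,0.0,-0.0]],[[-2.18,-0.18,1.53],[-0.0,0.0,-0.0]]]
-> [ 0.462 -0.045  0.254]
```

```bash
python3 -m crank '[[[0,1.2,-1.7],[0,0,0]],[[0,1.7,-2.5],[0,0,0]],[[0,1.7,-2.5],[0,0,0]],[[0,1.7,-2.5],[0,0,0]],[[0,1.7,-2.5],[0,0,0]]]'
python3 - <<'E'
from h import *
o=monitor.get_obs(); print(o["joints"].round(2))
C=car(4.8,0);R=Ro.from_rotvec(o["orientation"]).as_matrix()
g=np.array([.562,-.037,.2]); tcp=g+C@[-.10,0,.036+.018]
plan([([.455,.12,.36],tool(C)),([tcp[0],tcp[1],.30],tool(C))],step=3)
E
```

```text
clock: 5.8
tcp_pos: [0.4645, 0.2163, 0.3613]
orientation: [1.786, 1.978, 0.625]
contact_force: [1.2, -0.0, -3.5]
grip_width: 0.0098
gripper_force: 59.1
[ 0.32 -0.2  -0.93  2.12  0.24  0.62 -0.7 ]
[[[-1.9,-0.33,-0.2],[0.122,-0.001,0.004]],[[-1.9,-0.35,-0.16],[0.122,-0.002,0.004]],[[-1.9,-0.35,-0.11],[0.122,-0.002,0.003]],[[-1.9,-0.36,-0.07],[0.122,-0.001,0.003]],[[-1.9,-0.36,-0.02],[0.123,-0.002,0.004]]]
-> [0.455 0.12  0.36 ]
[[[-2.76,-0.11,1.0],[-0.0,0.0,-0.0]],[[-2.76,-0.11,1.0],[-0.0,0.0,-0.0]],[[-2.75,-0.11,1.0],[-0.0,0.0,-0.0]],[[-2.76,-0.11,1.0],[-0.0,0.0,-0.0]],[[-2.75,-0.1,1.0],[-0.0,0.0,-0.0]]]
[[[-2.76,-0.11,1.01],[-0.0,0.0,-0.0]]]
-> [ 0.462 -0.045  0.3  ]
```

```bash
python3 -m crank '[[[-1.9,-0.3,-0.2],[0.122,-0.002,0.004]],[[-1.9,-0.3,-0.2],[0.122,-0.002,0.004]],[[-1.9,-0.4,-0.1],[0.122,-0.002,0.004]],[[-1.9,-0.4,0],[0.122,-0.002,0.004]],[[-1.9,-0.4,0],[0.122,-0.002,0.004]]]'
python3 -m crank '[[[-2.7,-0.1,0.8],[0,0,0]],[[-2.8,-0.1,0.8],[0,0,0]],[[-2.8,-0.1,0.8],[0,0,0]],[[-2.8,-0.1,0.8],[0,0,0]],[[-2.8,-0.1,0.8],[0,0,0]]]'
python3 -m crank '[[[-2,0,0],[0,0,0]],[[0,0,0],[0,0,0]],[[0,0,0],[0,0,0]]]'
python3 - <<'E'
from h import *
for n in("scene","wrist","top"):
    o=monitor.get_obs(); p,d=optics.grab_frame(n); np.savez(f"pics/{n}3.npz",p=p,d=d,pos=o["tcp_pos"],ori=o["orientation"]); cv2.imwrite(f"pics/{n}3.png",p[...,::-1])
p=cv2.imread("pics/scene3.png"); cv2.imwrite("pics/s3.png",cv2.resize(p[110:310,90:390],None,fx=2.6,fy=2.6,interpolation=cv2.INTER_CUBIC))
z=np.load("pics/scene3.npz"); p,d=z["p"],z["d"]
H,S,V=cv2.split(cv2.cvtColor(p,cv2.COLOR_RGB2HSV)); v,u=np.mgrid[:400,:640]; W=world("scene",u,v,d); roi=(u>150)&(u<350)&(v>110)&(v<320)&(d>0)
for nm,m in dict(orange=(H>=4)&(H<=14)&(S>200)&(V>120),green=(H>45)&(H<75)&(S>150),red=((H<=3)|(H>175))&(S>180)&(V>80)).items():
    k,l,st,ce=cv2.connectedComponentsWithStats((m&roi).astype(np.uint8))
    for i in range(1,k):
        if st[i,4]>25: q=W[l==i]; print(nm,st[i].tolist(),np.median(q,0).round(4),np.percentile(q,3,axis=0).round(3),np.percentile(q,97,axis=0).round(3))
R=Ro.from_rotvec(o["orientation"]).as_matrix(); print(R.round(3),o["tcp_pos"],o["joints"].round(2))
E
```

```text
clock: 6.3
tcp_pos: [0.455, 0.1198, 0.359]
orientation: [-2.128, -2.31, 0.005]
contact_force: [0.3, 0.1, -3.6]
grip_width: 0.0092
gripper_force: 59.0
clock: 6.8
tcp_pos: [0.4613, -0.0195, 0.3181]
orientation: [2.128, 2.309, 0.0]
contact_force: [0.1, -0.5, -2.8]
grip_width: 0.0094
gripper_force: 59.4
clock: 7.1
tcp_pos: [0.4632, -0.0381, 0.3187]
orientation: [2.129, 2.309, 0.001]
contact_force: [0.2, 2.2, -3.5]
grip_width: 0.0089
gripper_force: 59.4
green [279, 194, 36, 11, 243] [ 0.5667 -0.0343  0.2064] [ 0.559 -0.072  0.2  ] [ 0.572 -0.001  0.21 ]
green [285, 242, 35, 40, 1122] [ 0.5662 -0.0376  0.0137] [ 0.507 -0.073  0.012] [ 0.616 -0.002  0.016]
red [282, 160, 30, 31, 686] [ 0.4862 -0.041   0.21  ] [ 0.467 -0.069  0.175] [ 0.491 -0.01   0.235]
[[-0.083  0.997  0.002]
 [ 0.997  0.083 -0.   ]
 [-0.     0.002 -1.   ]] [ 0.46344606 -0.03701002  0.31910558] [ 0.5   0.08 -0.58  1.89  0.05  1.18 -0.02]
```

View pics/s3.png

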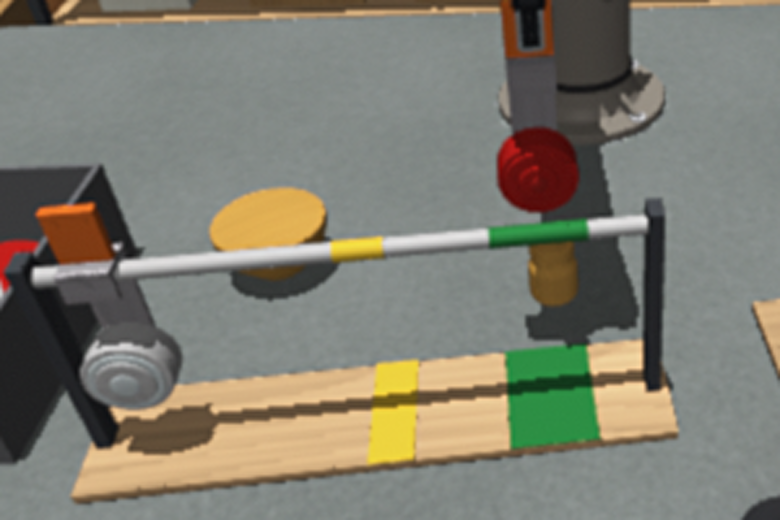

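View pics/wrist3.png

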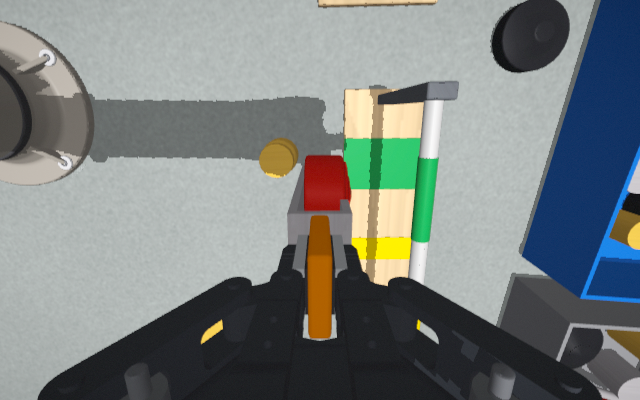

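The scene crop shows the carrier held upright behind the rail and level with the green section: lamp at (538,168), green at (538,233). In the wrist view the tab is centred in the gripper at column 320, with the bar at (428,190). Next I'll fit the bar and tab relative to the tool.

```bash
cat > fit.py <<'E'
from h import *
from scipy.optimize import least_squares
def seg(n,f):
    z=np.load(f); p,d=z["p"],z["d"]; o=dict(tcp_pos=z["pos"],orientation=z["ori"]) if "pos" in z else None
    hsv=cv2.split(cv2.cvtColor(p,cv2.COLOR_RGB2HSV)); v,u=np.mgrid[:400,:640]
    return hsv,world(n,u,v,d,o),(d>0),u,v,o
if __name__=="__main__":
    for n in("scene","wrist","top"):
        (H,S,V),W,ok,u,v,o=seg(n,f"pics/{n}3.npz")
        near=ok&(W[...,2]>.17)&(W[...,2]<.225)&(abs(W[...,0]-.57)<.05)
        g=near&(H>45)&(H<75)&(S>150); y=near&(H>=24)&(H<=32)&(S>150)
        er=lambda m: W[m]
        q=er(g|y)
        def res(a):
            e=np.array([-np.sin(a[2]),np.cos(a[2]),0]); w=q-[a[0],-.037,a[1]]; w=w-np.outer(w@e,e); return np.linalg.norm(w,axis=1)-.008
        s=least_squares(res,[.562,.2,.084],loss="soft_l1",f_scale=.002); a=s.x
        e=np.array([-np.sin(a[2]),np.cos(a[2]),0]); c=np.array([a[0],-.037,a[1]])
        print(n,len(q),"axis x,z at y=-.037",a[:2].round(4),"yaw",np.degrees(a[2]).round(2),"rms",np.sqrt((s.fun**2).mean()).round(4))
        for nm,m in(("green",g),("yellow",y)):
            if m.sum()>20: t=(W[m]-c)@e; lo,hi=np.percentile(t,[1,99]); print("  ",nm,lo.round(4),hi.round(4),"mid",((lo+hi)/2).round(4))
        b=ok&(W[...,2]<.02)&(W[...,2]>.008)&(abs(W[...,0]-.57)<.08)
        for nm,m in(("greenbase",b&(H>45)&(H<75)&(S>150)),("yellowbase",b&(H>=24)&(H<=32)&(S>150))):
            if m.sum()>50: t=(W[m]-c)@e; lo,hi=np.percentile(t,[2,98]); print("  ",nm,lo.round(4),hi.round(4),"mid",((lo+hi)/2).round(4))
    (H,S,V),W,ok,u,v,o=seg("wrist","pics/wrist3.npz"); R=Ro.from_rotvec(o["orientation"]).as_matrix()
    m=ok&(H>=4)&(H<=19)&(S>180)&(u>295)&(u<345)&(v>205)&(v<345); t=(W[m]-o["tcp_pos"])@R
    print("tab in tool mm",(np.percentile(t,[2,10,50,90,98],axis=0)*1000).round(1).T.tolist())
    m=ok&((H<=3)|(H>175))&(S>180)&(u>290)&(u<360)&(v>140)&(v<220); t=(W[m]-o["tcp_pos"])@R
    print("lamp in tool mm",(np.percentile(t,[2,10,50,90,98],axis=0)*1000).round(1).T.tolist())
E
python3 fit.py
```

```text
scene 338 axis x,z at y=-.037 [0.5611 0.2015] yaw 4.99 rms 0.0011
   green -0.0371 0.0362 mid -0.0005
   yellow -0.1609 -0.1248 mid -0.1428
   greenbase -0.0364 0.0356 mid -0.0004
   yellowbase -0.1618 -0.1249 mid -0.1434
wrist 1613 axis x,z at y=-.037 [0.5607 0.2026] yaw 5.12 rms 0.0006
   green -0.0377 0.0395 mid 0.0009
   yellow -0.1407 -0.0699 mid -0.1053
   greenbase -0.0362 0.0385 mid 0.0011
   yellowbase -0.161 -0.1235 mid -0.1422
top 64 axis x,z at y=-.037 [0.5533 0.2023] yaw 8.16 rms 0.0022
   yellow -0.1631 -0.1206 mid -0.1418
   yellowbase -0.1636 -0.1266 mid -0.1451
tab in tool mm [[-18.6, -13.4, 8.8, 18.2, 18.5], [-4.8, -4.0, -0.3, 3.7, 4.5], [-42.8, -42.4, -41.3, -16.3, -0.4]]
lamp in tool mm [[-4.3, -0.2, 15.9, 30.6, 33.3], [-12.1, -9.4, 4.4, 18.2, 22.8], [81.6, 82.5, 88.0, 104.5, 112.6]]
```

```bash
python3 -m crank '[[[0,0,2],[0,0,-0.005]],[[0,0,2.1],[0,0,0]],[[0,0,2],[0,0,0]],[[0,0,0],[0,0,0]]]'|head -4
python3 - <<'E'
from h import *
C=car(5.05,0); A=np.array([.561,-.037,.2])
plan([(A+C@[-.05,0,.058],tool(C)),(A+C@[0,0,.058],tool(C))],step=2)
E
```

```text
clock: 7.65
tcp_pos: [0.4619, -0.0374, 0.2561]
orientation: [-2.12, -2.316, 0.003]
contact_force: [0.6, 0.4, -2.2]
[[[-0.28,1.63,-0.07],[-0.001,-0.0,0.0]],[[-0.28,1.62,-0.07],[-0.001,-0.0,0.0]],[[-0.28,1.63,-0.06],[-0.0,-0.0,0.0]]]
-> [ 0.511 -0.041  0.258]
[[[0.0,1.67,-0.0],[-0.0,-0.0,0.0]],[[0.0,1.66,-0.0],[-0.0,-0.0,0.0]],[[0.0,1.67,-0.0],[-0.0,-0.0,0.0]]]
-> [ 0.561 -0.037  0.258]
```

```bash
python3 -m crank '[[[-0.2,1.6,-0.1],[0,0,0]],[[-0.2,1.6,-0.1],[0,0,0]],[[-0.2,1.6,0],[0,0,0]],[[-0.2,1.6,0],[0,0,0]],[[0,1.6,0],[0,0,0]]]'
python3 -m crank '[[[0,1.9,0],[0,0,0]],[[0,0,0],[0,0,0]],[[0,0,0],[0,0,0]]]'
python3 - <<'E'
from h import *
C=car(5.05,0); A=np.array([.561,-.037,.2])
o=monitor.get_obs(); print(((np.array(o["tcp_pos"])-A)@C).round(4))
plan([(A+C@[0,0,.058],tool(C))],step=2)
o=monitor.get_obs(); p,d=optics.grab_frame("scene"); np.savez("pics/scene4.npz",p=p,d=d,pos=o["tcp_pos"],ori=o["orientation"])
p=p[...,::-1]; cv2.imwrite("pics/s4.png",cv2.resize(p[110:260,210:390],None,fx=4,fy=4,interpolation=cv2.INTER_CUBIC))
E
```

```text
clock: 8.15
tcp_pos: [0.5454, -0.0389, 0.2619]
orientation: [2.12, 2.313, 0.003]
contact_force: [-0.8, -0.7, -3.2]
grip_width: 0.0089
gripper_force: 59.4
clock: 8.45
tcp_pos: [0.563, -0.037, 0.2611]
orientation: [2.12, 2.315, 0.003]
contact_force: [-0.5, -0.6, -3.3]
grip_width: 0.009
gripper_force: 60.7
[ 0.002  -0.0002  0.0611]
[[[0.02,-0.21,0.31],[0.003,0.001,-0.001]]]
-> [ 0.561 -0.037  0.258]
```

View pics/s4.png

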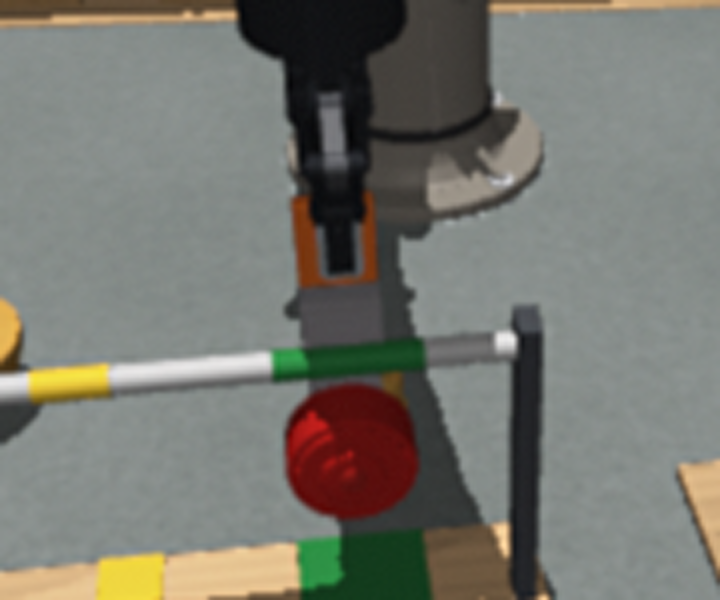

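The crop shows the lip above the bar and the lamp below it, centred in the green section (carrier at column 345, green spanning 275–425). I'll lower it now.

```bash
python3 -m crank '[[[0,-0.2,0.4],[0.003,0,0]],[[0,0,0.8],[0,0,0]],[[0,0,0.8],[0,0,0]],[[0,0,0.8],[0,0,0]],[[0,0,0.5],[0,0,0]]]'
python3 -m crank '[[[0,0,0.2],[0,0,0]],[[0,0,0.1],[0,0,0]],[[0,0,0],[0,0,0]]]'
```

```text
clock: 9.0
tcp_pos: [0.5605, -0.0379, 0.2263]
orientation: [-2.123, -2.315, 0.003]
contact_force: [-0.5, -0.5, -2.8]
grip_width: 0.0091
gripper_force: 60.7
clock: 9.3
tcp_pos: [0.5612, -0.0377, 0.2246]
orientation: [2.123, 2.315, -0.001]
contact_force: [0.7, 0.7, -2.9]
grip_width: 0.0092
gripper_force: 60.7
```

```bash
for i in 1 ; do python3 -m crank '[[[0,0,0.2],[0,0,0]],[[0,0,0],[0,0,0]]]'|sed -n 2,4p; python3 -m crank '[[[0,0,0.1],[0,0,0]],[[0,0,0],[0,0,0]]]'|sed -n 2,4p; python3 -m crank '[[[0,0,0.1],[0,0,0]],[[0,0,0],[0,0,0]]]'|sed -n 2,4p; done
```

```text
tcp_pos: [0.5611, -0.0378, 0.2226]
orientation: [2.123, 2.315, -0.002]
contact_force: [-0.9, -0.3, -4.0]
tcp_pos: [0.5613, -0.0378, 0.2218]
orientation: [2.122, 2.315, -0.001]
contact_force: [0.1, 0.1, -1.4]
tcp_pos: [0.5613, -0.0378, 0.2217]
orientation: [2.122, 2.315, -0.001]
contact_force: [-3.6, 0.5, 6.2]
```

```bash
python3 -m crank '[[[0,0,-0.06],[0,0,0]],[[-0.5,0,0],[0,0,0]],[[-1,0,0],[0,0,0]],[[-1,0,0],[0,0,0]],[[-1,0,0],[0,0,0]]]'
python3 -m crank '[[[-1.2,0,0],[0,0,0]],[[-1.2,0,0],[0,0,0]],[[-1.2,0,0],[0,0,0]]]'
python3 - <<'E'
from h import *
C=car(5.05,0); A=np.array([.561,-.037,.2]); o=monitor.get_obs()
print(((np.array(o["tcp_pos"])-A)@C).round(4), (C.T@Ro.from_rotvec(o["orientation"]).as_matrix()).round(3))
E
```

```text
clock: 10.4
tcp_pos: [0.5648, -0.0733, 0.2217]
orientation: [2.122, 2.315, 0.0]
contact_force: [0.1, 3.5, 3.8]
grip_width: 0.0092
gripper_force: 61.8
clock: 10.7
tcp_pos: [0.5677, -0.1094, 0.2217]
orientation: [2.123, 2.315, 0.0]
contact_force: [-0.2, 5.1, 4.9]
grip_width: 0.0094
gripper_force: 61.9
[ 0.0003 -0.0727  0.0217] [[ 0.002  1.     0.001]
 [ 1.    -0.002 -0.001]
 [-0.001  0.001 -1.   ]]
```

```bash
python3 -m crank '[[[-1.2,0,0],[0,0,0]],[[-1.2,0,0],[0,0,0]],[[-1.2,0,0],[0,0,0]],[[-1.2,0,0],[0,0,0]],[[-1,0,0],[0,0,0]]]'
python3 -m crank '[[[-0.7,0,0],[0,0,0]],[[0,0,0],[0,0,0]],[[0,0,0],[0,0,0]]]'
python3 - <<'E'
from fit import *
C=car(5.05,0); A=np.array([.561,-.037,.2]); o=monitor.get_obs()
print(((np.array(o["tcp_pos"])-A)@C).round(4))
for n in("scene","wrist"):
    o=monitor.get_obs(); p,d=optics.grab_frame(n); np.savez(f"pics/{n}5.npz",p=p,d=d,pos=o["tcp_pos"],ori=o["orientation"])
    (H,S,V),W,ok,u,v,o=seg(n,f"pics/{n}5.npz"); t=(W-A)@C; print(n)
    near=ok&(t[...,1]>-.22)&(t[...,1]<-.07)&(abs(t[...,0])<.09)
    for nm,m in dict(tab=near&(H>=4)&(H<=14)&(S>190)&(t[...,2]>.01)&(t[...,2]<.07),lamp=near&((H<=3)|(H>175))&(S>180)&(t[...,2]<-.05),ybase=near&(H>=24)&(H<=32)&(S>150)&(t[...,2]<-.18)&(t[...,2]>-.195)).items():
        if m.sum()>30: print(nm,m.sum(),(np.percentile(t[m],[1,5,50,95,99],axis=0)*1000).round(1).T.tolist())
    if n=="scene": cv2.imwrite("pics/s5.png",cv2.resize(p[110:290,170:320,::-1],None,fx=3.3,fy=3.3,interpolation=cv2.INTER_CUBIC))
E
```

```text
clock: 11.2
tcp_pos: [0.5725, -0.1675, 0.2217]
orientation: [2.123, 2.314, -0.0]
contact_force: [-0.9, 4.6, 5.5]
grip_width: 0.009
gripper_force: 62.0
clock: 11.5
tcp_pos: [0.5731, -0.1759, 0.2217]
orientation: [2.124, 2.312, -0.002]
contact_force: [0.9, -0.4, 5.2]
grip_width: 0.009
gripper_force: 62.1
[-0.0002 -0.1394  0.0217]
scene
tab 102 [[1.0, 2.7, 4.1, 6.2, 34.1], [-160.1, -159.3, -127.4, -122.9, -122.5], [17.1, 18.2, 37.2, 61.8, 68.9]]
lamp 824 [[-7.3, -3.2, 21.9, 26.9, 28.4], [-172.0, -167.3, -139.1, -111.5, -107.5], [-123.7, -116.5, -80.8, -62.1, -60.8]]
ybase 200 [[-30.2, -24.3, 40.9, 57.0, 58.9], [-162.9, -161.8, -148.7, -130.1, -125.6], [-188.6, -188.0, -186.3, -184.4, -183.7]]
wrist
lamp 704 [[-12.9, -12.2, 15.7, 22.9, 25.6], [-143.5, -140.5, -124.4, -108.2, -106.4], [-93.6, -86.4, -67.3, -60.8, -59.9]]
ybase 1571 [[-59.1, -56.8, -29.7, 56.9, 59.1], [-162.1, -159.8, -140.5, -124.6, -123.3], [-186.9, -186.4, -185.2, -184.1, -183.5]]
```

View pics/s5.png

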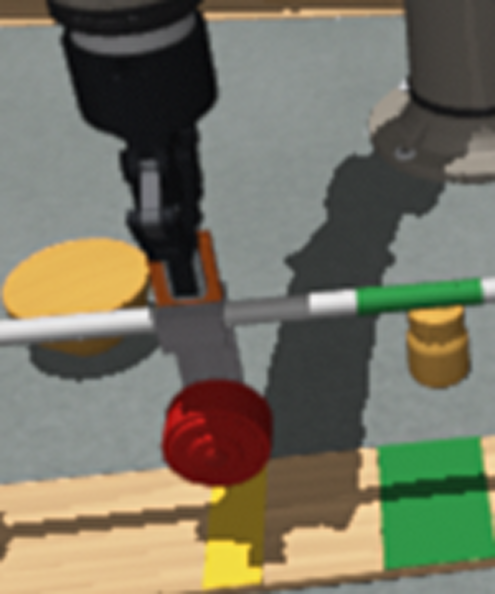

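The carrier hides the yellow band completely. Measurement puts it about 2.8 mm short of centre, so I'll nudge it that far, ease off the down-pressure and open the fingers gently.

```bash
python3 -m crank '[[[-0.14,0,0],[0,0,0]],[[-0.14,0,0],[0,0,0]],[[0,0,0],[0,0,0]],[[0,0,-0.06],[0,0,0]],[[0,0,0],[0,0,0]]]'
python3 - <<'E'
from h import *
C=car(5.05,0); A=np.array([.561,-.037,.2]); o=monitor.get_obs()
print(((np.array(o["tcp_pos"])-A)@C).round(4), o["contact_force"].round(1),o["moment"].round(2))
E
```

```text
clock: 12.1
tcp_pos: [0.573, -0.1764, 0.2218]
orientation: [2.123, 2.315, -0.002]
contact_force: [0.1, 1.9, 2.9]
grip_width: 0.0092
gripper_force: 61.6
[-0.0003 -0.1399  0.0218] [0.1 1.9 2.9] [ 0.56 -0.15  0.02]
```

```bash
python3 -m crank '[[[-0.3,0,0],[0,0,0]],[[0,0,0],[0,0,0]],[[0,0,0],[0,0,0]],[[0,0,0],[0,0,0]]]'
python3 - <<'E'
from h import *
C=car(5.05,0); A=np.array([.561,-.037,.2]); o=monitor.get_obs()
print(((np.array(o["tcp_pos"])-A)@C).round(4), o["contact_force"].round(1),o["moment"].round(2))
E
```

```text
clock: 12.5
tcp_pos: [0.5732, -0.1796, 0.2218]
orientation: [2.123, 2.315, -0.002]
contact_force: [-0.3, 1.9, 1.3]
grip_width: 0.0093
gripper_force: 61.6
[-0.0004 -0.1431  0.0218] [-0.3  1.9  1.3] [ 0.29 -0.02  0.02]
```

```bash
python3 -m crank '[[[0,0,0],[0,0,0]],[[0,0,0],[0,0,0]],[[0,0,0],[0,0,0]],[[0,0,0],[0,0,0]],[[0,0,0],[0,0,0]]]' 2.5 20
python3 -m crank '[[[0,0,0],[0,0,0]],[[0,0,0],[0,0,0]],[[0,0,0],[0,0,0]],[[0,0,0],[0,0,0]],[[0,0,0],[0,0,0]]]' 6
python3 - <<'E'
from fit import *
C=car(5.05,0); A=np.array([.561,-.037,.2])
for k in range(2):
  for n in("scene","wrist"):
    o=monitor.get_obs(); p,d=optics.grab_frame(n); np.savez(f"pics/{n}6.npz",p=p,d=d,pos=o["tcp_pos"],ori=o["orientation"])
    (H,S,V),W,ok,u,v,o=seg(n,f"pics/{n}6.npz"); t=(W-A)@C; print(n)
    near=ok&(t[...,1]>-.22)&(t[...,1]<-.07)&(abs(t[...,0])<.09)
    for nm,m in dict(tab=near&(H>=4)&(H<=19)&(S>180)&(t[...,2]>.01)&(t[...,2]<.07),lamp=near&((H<=3)|(H>175))&(S>180)&(t[...,2]<-.05),ybar=near&(H>=24)&(H<=32)&(S>150)&(abs(t[...,2])<.015)).items():
        if m.sum()>8: print(nm,m.sum(),(np.percentile(t[m],[1,5,50,95,99],axis=0)*1000).round(1).T.tolist())
    cv2.imwrite(f"pics/{n}6.png",p[...,::-1])
E
```

```text
clock: 13.0
tcp_pos: [0.5733, -0.1792, 0.2218]
orientation: [2.123, 2.315, -0.002]
contact_force: [0.1, 1.0, -0.4]
grip_width: 0.025
gripper_force: 0.0
clock: 13.5
tcp_pos: [0.5734, -0.179, 0.2219]
orientation: [2.123, 2.315, -0.001]
contact_force: [-0.0, 1.2, 0.7]
grip_width: 0.0602
gripper_force: 0.0
scene
tab 124 [[-22.7, -0.5, 3.3, 4.9, 5.2], [-163.9, -136.4, -131.5, -126.5, -126.0], [17.1, 19.1, 41.3, 62.3, 63.2]]
lamp 823 [[-7.1, -2.4, 23.3, 28.4, 30.4], [-175.4, -170.5, -141.9, -114.9, -111.3], [-121.7, -115.3, -80.3, -62.0, -60.9]]
wrist
tab 2695 [[-6.2, -5.7, -1.3, 2.8, 3.2], [-162.7, -160.2, -134.3, -124.8, -124.5], [18.8, 27.9, 63.1, 64.3, 64.7]]
lamp 699 [[11.5, 12.3, 17.2, 24.4, 27.3], [-147.5, -143.7, -126.8, -111.1, -109.4], [-95.7, -86.1, -67.7, -60.5, -59.7]]
ybar 115 [[-8.7, -8.1, 0.1, 8.2, 8.3], [-125.7, -125.1, -123.8, -122.9, -122.8], [1.5, 3.2, 8.8, 10.7, 11.1]]
scene
tab 123 [[-31.2, -1.3, 3.2, 5.0, 5.4], [-158.4, -136.5, -131.5, -126.4, -126.0], [17.0, 19.0, 41.0, 62.5, 63.2]]
lamp 825 [[-6.4, -2.8, 23.5, 28.5, 29.8], [-175.6, -170.6, -142.0, -114.7, -111.3], [-121.5, -116.3, -80.4, -61.9, -60.7]]
wrist
tab 2695 [[-6.2, -5.7, -1.4, 2.8, 3.2], [-162.8, -160.1, -134.4, -124.8, -124.5], [18.9, 27.5, 63.1, 64.3, 64.7]]
lamp 699 [[11.5, 12.3, 17.2, 24.4, 27.2], [-147.8, -143.7, -127.0, -111.2, -109.4], [-94.9, -86.6, -67.6, -60.5, -59.7]]
ybar 116 [[-8.7, -8.1, 0.0, 8.2, 8.2], [-125.9, -125.2, -123.7, -122.9, -122.8], [1.3, 3.6, 8.8, 11.2, 11.8]]
```

View pics/wrist6.png

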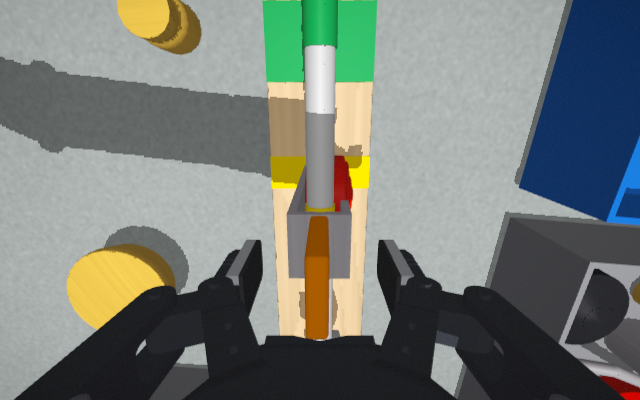

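The wrist view shows the carrier hanging free between the open fingers, with a thin yellow edge visible at (320,209). I'll retreat straight up and then check the centring from above.

```bash
python3 -m crank '[[[0,0,-1],[0,0,0]],[[0,0,-2],[0,0,0]],[[0,0,-3],[0,0,0]],[[0,0,-3],[0,0,0]],[[0,0,-3],[0,0,0]]]'|head -4
python3 -m crank '[[[-2,0,-3],[0,0,0]],[[-3,0,-3],[0,0,0]],[[-2.5,0,0],[0,0,0]],[[0,0,0],[0,0,0]],[[0,0,0],[0,0,0]]]'|head -4
python3 - <<'E'
from fit import *
C=car(5.05,0); A=np.array([.561,-.037,.2])
for n in("scene","wrist"):
    o=monitor.get_obs(); p,d=optics.grab_frame(n); np.savez(f"pics/{n}7.npz",p=p,d=d,pos=o["tcp_pos"],ori=o["orientation"])
    (H,S,V),W,ok,u,v,o=seg(n,f"pics/{n}7.npz"); t=(W-A)@C; print(n)
    near=ok&(t[...,1]>-.22)&(t[...,1]<-.07)&(abs(t[...,0])<.09)
    for nm,m in dict(tab=near&(H>=4)&(H<=19)&(S>180)&(t[...,2]>.01)&(t[...,2]<.07),crown=near&(S<60)&(t[...,2]>.009)&(t[...,2]<.02)&(abs(t[...,0])>.010)&(abs(t[...,0])<.02),lamp=near&((H<=3)|(H>175))&(S>180)&(t[...,2]<-.05),ybar=near&(H>=20)&(H<=32)&(S>130)&(abs(t[...,2])<.015),ybase=near&(H>=24)&(H<=32)&(S>150)&(t[...,2]<-.18)&(t[...,2]>-.195)).items():
        if m.sum()>3: print(nm,m.sum(),(np.percentile(t[m],[1,5,50,95,99],axis=0)*1000).round(1).T.tolist())
    p=p[...,::-1]
    if n=="wrist": cv2.imwrite("pics/w7.png",p)
    else: s7=p[110:310,90:390]; cv2.imwrite("pics/s7.png",cv2.resize(s7,None,fx=2.6,fy=2.6,interpolation=cv2.INTER_CUBIC))
E
```

```text
clock: 14.2
tcp_pos: [0.5734, -0.1788, 0.344]
orientation: [2.122, 2.315, -0.001]
contact_force: [0.5, 0.2, 0.6]
clock: 14.7
tcp_pos: [0.5797, -0.2537, 0.4022]
orientation: [2.124, 2.315, -0.001]
contact_force: [-0.3, 0.6, 0.0]
scene
tab 407 [[-2.0, 1.0, 3.3, 5.3, 5.7], [-164.2, -162.5, -145.0, -127.9, -126.0], [17.2, 19.2, 41.9, 62.5, 63.2]]
crown 87 [[-18.2, -6.5, 16.0, 18.3, 19.4], [-164.9, -163.7, -145.0, -126.9, -125.3], [9.2, 9.5, 13.2, 14.8, 15.3]]
lamp 832 [[-6.7, -2.4, 23.5, 28.2, 29.7], [-176.1, -171.0, -142.3, -114.9, -111.1], [-121.8, -116.8, -81.0, -61.7, -60.6]]
ybar 6 [[1.3, 2.3, 7.1, 8.6, 8.9], [-125.8, -125.7, -124.7, -124.4, -124.4], [-1.3, -0.7, 5.3, 8.8, 9.0]]
ybase 217 [[-36.4, 7.8, 39.8, 57.0, 58.3], [-162.7, -160.7, -144.1, -126.7, -125.5], [-189.0, -188.0, -186.2, -184.4, -184.1]]
wrist
tab 322 [[-6.3, -5.5, -1.7, 3.0, 3.0], [-163.5, -162.4, -148.9, -128.7, -126.1], [61.6, 62.3, 63.5, 64.8, 65.3]]
crown 557 [[-18.4, -18.1, -10.7, 16.4, 16.7], [-164.7, -162.6, -144.5, -126.9, -125.1], [13.0, 13.5, 14.7, 16.0, 16.4]]
lamp 151 [[-10.8, 10.8, 20.4, 26.3, 26.9], [-177.8, -176.2, -147.4, -113.2, -111.7], [-83.9, -82.4, -74.9, -66.0, -64.6]]
ybar 4 [[4.6, 4.7, 6.2, 7.7, 7.9], [-123.8, -123.8, -123.7, -123.6, -123.6], [6.8, 6.8, 8.1, 9.5, 9.5]]
ybase 750 [[-58.8, -56.9, -32.4, 57.2, 59.4], [-161.8, -160.1, -141.6, -125.1, -123.5], [-187.3, -186.6, -185.1, -183.6, -182.9]]
```

View pics/w7.png

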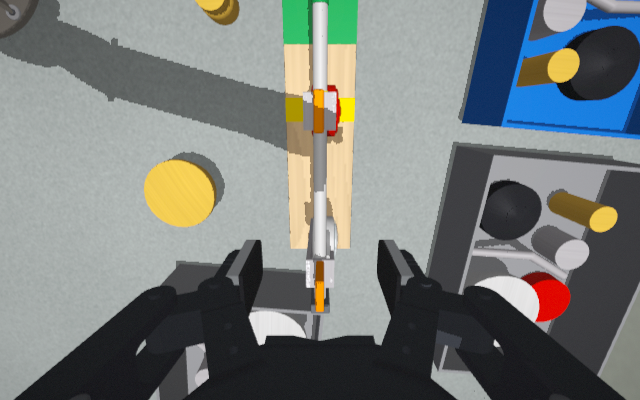

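From above, the carrier hangs straight and still at (320,112), over the yellow stripe. Its centre is at about -145 mm against the band's -143 mm, so it's 2 mm off, which is within calibration error. The gripper is well clear of everything, so I'm handing the job in.

```bash
python3 -c "
from h import *
print(r.hand_in())"
```

```text
the job is handed in; nothing more can be done
None
```

The red carrier was hooked on at the green section, slid along the bar without lifting off, and released hanging straight and still, about 2 mm off the yellow band's centre; the job is handed in (no verdict was returned).

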